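# Move the charged battery pack from the charger to the inspection lamp

### The arm

A 7-joint arm with a two-finger parallel gripper is mounted at the origin on a cart in front of the work surface, level with it; the furniture and walls round the work are solid. World frame = base frame: x ahead of the robot, y to its left, z up, the work surface at z = 0. Lengths are in m, angles in degrees, forces in N, time in s.
With the tool pointing down it reaches from about 0.375 to 0.925 m from the base axis. Payload 3.1 kg.
Tool frame: the origin (TCP) lies at the very end of the fingers, on their centre line; the grasp point (between the pads) lies 19 mm behind it; z points along the fingers, y is the line along which they close (so a half turn about z gives the same grasp; the last joint's range is limited). The gripper opens to 85 mm and grips with 20 to 120 N. Pads are 22 mm wide; open, the fingers measure 114 mm over their backs; the gripper's body (76 mm by 85 mm) begins 54 mm behind the grasp point. The pads swing forward as they close: fully open they stand 13 mm farther back than shut.
Start: joints at [65.672, 21.939, 2.515, 91.553, -1.026, 66.532, -2.859], TCP at [0.209, -0.616, 0.201] pointing down, gripper open.
Joint ranges: [-149.38, 149.38], [-23.57, 123.04], [-84.95, 90], [0, 143.3], [-89.99, 269.99], [3.08, 112.72], [-163.45, 163.45]. Speed limits (degrees/s): [159.86, 159.86, 180, 180, 180, 180, 180].

### API

Orientations are given as a 3x3 rotation matrix whose columns are the frame's x, y, z axes.
In Python, from workcell import ctrl, imaging, workorder gives the robot as it stands.
- The arm moves only by the tool carry_out, never from a script. Its argument "moves" is a list that holds one entry, the list of rows, each a list of 4 numbers: the shift along the tool's x, y, z in m, then the turn about the tool's z in degrees. In form: [[[tx, ty, tz, yaw], ...]]. A call has exactly 8 rows; each row is the pose to reach, as a shift and turn from the pose commanded when the call began, along the tool's axes at that moment; what a row does not reach only later rows make up. A row lasts 1/8 s, in which the tool goes at most 62.5 mm and 10.7 degrees, less where a joint would pass 70% of its speed; a pose out of reach is approached as far as the arm can. A call with a gripper value outside its range is refused whole. "grip" is the closure, from 0 (fully open) to 1 (shut), set as the call begins (left out, the last holds). The fingers move at their own pace and stop on an object; the grip force is fixed at half the most. Time passes only in rows, so rows that repeat a pose let the fingers close, or fill a call up. It gives the time, the measured TCP pose, the force, the opening and the grip force at its end, in the units of the state.
- ctrl.sense(): the state, without advancing time (a new reading comes with each control period).
- imaging.snapshot(name): name is "scene" or "top" or "wrist"; returns the picture (420x560x3 uint8, blue, green, red); there is no depth.
- imaging.camera_params(name): a dict with "mtx" (3x3 intrinsics, pixels), "distortion" ([k1, k2, p1, p2, k3] as OpenCV has them; the pictures are not rectified), "extrinsics" (4x4, takes a point from camera to world coordinates); the wrist camera has in their place "T_tool_cam" (4x4, takes a point from camera to tool coordinates, whose origin is the TCP and whose axes are the flange's). Camera axes: x right, y down, z forward; pixel columns grow to the right and rows downward; lengths in m; the calibration is good to about 2 mm. A picture is of the moment at which its call begins: read the wrist's pose just before it. camera_params takes no time and is no camera call.
- workorder.job_done(): hands the job in; it is judged then, once.
The state is a dict: "time_s": time; "qpos": joint angles; "qd": joint speeds; "joint_torque": joint torques, N m; "eef_pos": TCP position; "orientation": TCP orientation; "contact_force": force on the tool from outside, world axes, zero at the start; "wrist_torque": the same for the moment, N m; "gripper_width": opening from 0.0 (shut) to 1.0 (fully open); "grip_force": force on a finger pad.
Only numpy, scipy, OpenCV 4.12 (cv2) and the standard library are available. Lean on these libraries where they do the work, as an engineer would, in place of code of your own. Each camera call takes 0.05 s, during which the arm holds its last target. There are 200 camera calls.

### The job

Take the blue battery pack out of the grey charger by pressing the charger's orange release button, so that the pack pops forward along its rail, and sliding it off; then slide it, the same way round, onto the rail of the white inspection lamp until the lamp's spring catch clicks and holds it fully home. Never force it: press and push gently, by feel (some 15 newtons suffice), and leave the other things where they are.

Things in the scene. Friction and masses are not known exactly. Their poses are not given: they have to be found in the camera images.
- pack: Battery pack, 0.18-0.33 kg. Blue upright body 70 (x) x 44 (y) x 46 mm on a black flanged foot 70 x 64 x 6 mm; 52 mm tall. Origin: centre of the underside, z up; its +x end must go in first (as in the charger); the -x end has a white plate. The foot has a notch underneath (x = 4 to 25 mm) for the catch. Foot slippery, body rubbery. Grasp from above across the 44 mm sides, above the lips.
- charger: Fixed grey rail dock with black lips. Origin: on the table under the centre of a pack that is fully home; +x: direction in which packs go in (roughly away from the robot). A spring catch holds the pack by a steel tooth in its notch; an ejector plunger in the stop wall (face x = 36 mm, 40 mm high) pushes it back with 6 N. A 20 mm high module stands behind (x = 103 to 133 mm).
- charger_mouth (a point): Front end of the charger's rail, on its floor (10 mm above the table), x = -25 mm of the charger. From here to x = 35 mm two lips (52 mm apart, tops 23.5 mm high) hold the pack's foot down: slot 67 mm wide, 7.5 mm high. Flared ends of walls and lips (26 mm high) reach 18 mm farther forward, the open floor 67 mm. The pack can be lifted once its origin is 55 mm in front of this point.
- charger_button (a point): Centre of the top of the charger's orange release button, 30 x 32 mm, 28 mm above the table, at x = 76 mm of the charger. It goes straight down 6 mm against 2 N at first, 4 N at the bottom, and a little friction. Near the bottom the catch lets go and the ejector pops the pack 20 to 35 mm towards -x; it then lies loose in the rail.
- lamp: Fixed white inspection lamp with blue lips: an empty rail dock of the same shape, sizes and axes as the charger's, with its own button, ejector and catch; a gooseneck with a round head stands behind (x = 107 to 160 mm, to 175 mm high). BUT its latch unit (stop wall, ejector, catch, button) is clamped up to 8 mm nearer or farther along x than in the charger; this is not reported and must be felt.
- lamp_mouth (a point): The same point of the lamp's rail (same walls, lips, flared ends, open floor). Over the last 25 mm to home the ejector resists with 2.6 to 5.8 N and the ramped tooth adds up to 4 N; a 15 N push suffices. At home the tooth snaps up; the solid stop comes 2 to 3 mm later. A pack let go before the click, or put in the wrong way round, is pushed back out over 20 mm.
- lamp_home (a point): Nominal place of the pack's origin when home in the lamp: on the rail floor, 10 mm above the lamp's origin, axes as the lamp's. The true home lies within 10 mm of it along x (up to 8 mm for the latch unit, the rest for play of the catch).
- charger_release (a joint): Travel of the charger's release button: 0 = up (catch engaged), 0.006 = fully pressed. Springs back.
- label_roll: Bystander: roll of white labels lying flat, 61 mm across, 38 mm high. Origin: centre of the underside.
- sample_cup: Bystander: sample cup with white lid, 69 mm across, 70 mm high. Origin: centre of the underside.
- gallipot: Bystander: steel bowl, 74 mm across, 34 mm high. Origin: centre of the underside.

How it is judged (in metres and radians):
On the way, in this order (a step that is already met when the one before it is completed fails the run):
1. the charger's release button is pressed (value of joint charger_release above 0.003 m), for 0.04 s.
2. the pack has been slid off the charger's rail (x of pack in the frame of charger below -0.06 m), for 0.1 s.
At the end, for the whole second after the job is handed in: The pack is latched in the lamp's rail, let go and at rest: within 11 mm of the nominal home along the rail (an unlatched pack is pushed out farther than that), within 4 mm sideways, within 3 mm of the rail floor's height, square within 0.08 rad and upright (x of pack in the frame of lamp_home between -0.011 and 0.011 m and y of pack in the frame of lamp_home between -0.004 and 0.004 m and z of pack in the frame of lamp_home between -0.003 and 0.003 m and angle between the x axis of pack and the x axis of lamp_home, either way round below 0.08 rad and angle between pack's own z axis and vertical below 0.08 rad and linear speed of pack below 0.01 m/s); the robot touches nothing.
It fails at once if the pack is forced against the lamp with more than 50 N (contact force between pack and lamp above 50 N).
It fails at once if the pack is forced against the charger with more than 60 N (contact force between pack and charger above 60 N).
It fails at once if the robot presses on the charger with more than 60 N (contact force between the arm and charger above 60 N).
It fails at once if a bystander is moved more than 3 cm (distance of any of label_roll, sample_cup, gallipot from where it was at the start of the episode above 0.03 m).
It also fails if it takes over 58 s, if anything falls off the work surface, if the arm or the gripper's body presses on something with over 40 N, if the wrist force passes 120 N, or if a joint passes its speed limit or range.

## Working session

There is one attempt and no reset: what is moved stays moved. The work goes in short steps, Python scripts to look and compute and a tool call to move; the robot and the scene stay as the last step left them, time stands still between calls to the robot, and variables do not carry over. Pictures are saved under pics/ and viewed, at most 10 in all, crops included, and the job is handed in when it is done.

Besides the shell and the picture viewer there is one more tool, called after "Request:" as name([rows], argument=value, ...), one row to a line, values as JSON. carry_out: Moves the arm, as the interface text tells. Its arguments: {"type":"object","properties":{"moves":{"type":"array"},"grip":{"type":"number"}},"required":["moves"]}

```bash
mkdir -p pics; ls; python3 - <<'E'
from workcell import ctrl, imaging
import cv2, numpy as np
np.set_printoptions(precision=4,suppress=True)
s=ctrl.sense()
print(s['time_s'],s['eef_pos'],s['orientation'],s['gripper_width'],s['contact_force'])
a=imaging.snapshot('scene');b=imaging.snapshot('top')
cv2.imwrite('pics/scene0.png',a);cv2.imwrite('pics/top0.png',b)
for n in('scene','top','wrist'):
  print(n,imaging.camera_params(n))
E
```

```text
pics
0.0 [ 0.2083 -0.6146  0.1993] [[ 0.947   0.3211 -0.001 ]
 [ 0.3211 -0.947   0.0025]
 [-0.0001 -0.0026 -1.    ]] 1.0016797797545944 [-0.0756  0.7864  0.9282]
scene {'mtx': array([[466.3159,   0.    , 274.708 ],
       [  0.    , 466.3159, 206.834 ],
       [  0.    ,   0.    ,   1.    ]]), 'distortion': array([-0.1575,  0.    ,  0.    ,  0.    ,  0.    ]), 'extrinsics': array([[-0.8609, -0.4044,  0.3088,  0.1354],
       [-0.5087,  0.6696, -0.5412,  0.7422],
       [ 0.0121, -0.623 , -0.7822,  1.1166],
       [ 0.    ,  0.    ,  0.    ,  1.    ]])}
top {'mtx': array([[409.8973,   0.    , 280.1688],
       [  0.    , 409.8973, 215.4313],
       [  0.    ,   0.    ,   1.    ]]), 'distortion': array([-0.0633,  0.    ,  0.    ,  0.    ,  0.    ]), 'extrinsics': array([[-0.0105, -0.9914,  0.1303,  0.3902],
       [-0.9998,  0.0086, -0.0154,  0.0212],
       [ 0.0141, -0.1304, -0.9914,  1.3222],
       [ 0.    ,  0.    ,  0.    ,  1.    ]])}
wrist {'mtx': array([[374.3759,   0.    , 281.047 ],
       [  0.    , 374.3759, 206.8919],
       [  0.    ,   0.    ,   1.    ]]), 'distortion': array([-0.0647,  0.    ,  0.    ,  0.    ,  0.    ]), 'T_tool_cam': array([[ 0.0001, -0.9454, -0.3259,  0.0838],
       [ 1.    ,  0.0003, -0.0005,  0.0005],
       [ 0.0005, -0.3259,  0.9454, -0.1732],
       [ 0.    ,  0.    ,  0.    ,  1.    ]])}
```

View pics/scene0.png

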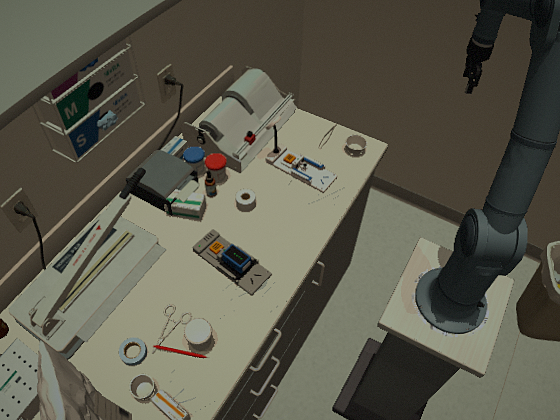

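View pics/top0.png

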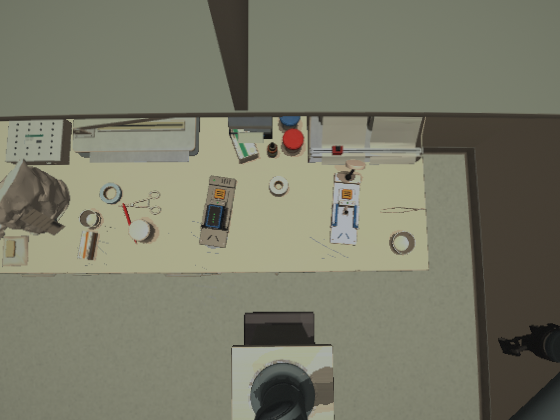

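The scene view shows the charger with the pack at about (235,260) and the lamp at (303,170). In the top view they're at (217,212) and (345,210), and the arm is off to the right. I'll enlarge both docks.

```bash
python3 - <<'E'
import cv2, numpy as np
a=cv2.imread('pics/scene0.png');b=cv2.imread('pics/top0.png')
def c(im,x,y,w,h,W,H): return cv2.resize(im[y:y+h,x:x+w],(W,H),interpolation=cv2.INTER_CUBIC)
# top: 50x75 ->400x600 (x8)
cv2.imwrite('pics/tc.png',np.hstack([c(b,193,174,50,75,400,600),c(b,320,172,50,75,400,600)]))
cv2.imwrite('pics/sc.png',np.hstack([c(a,185,220,100,80,400,320),c(a,258,120,100,80,400,320)]))
E
```

```text
(no output)
```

View pics/tc.png

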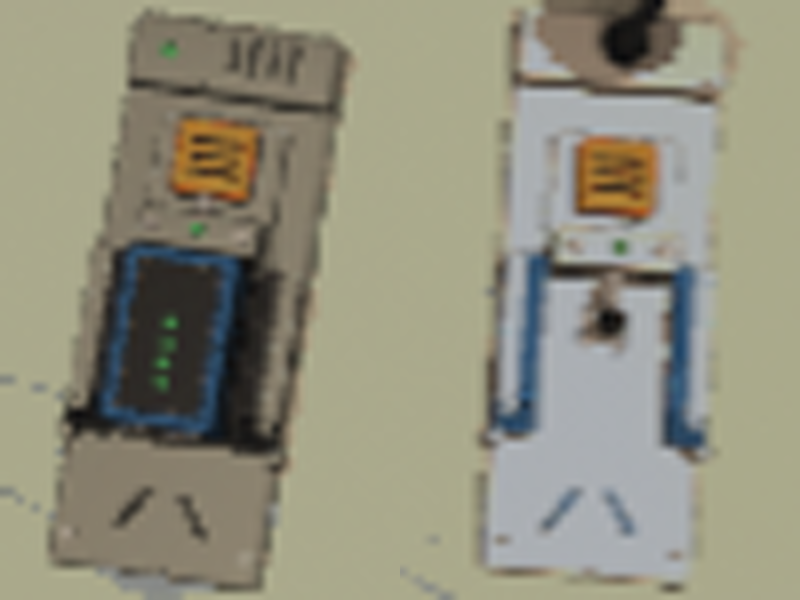

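View pics/sc.png

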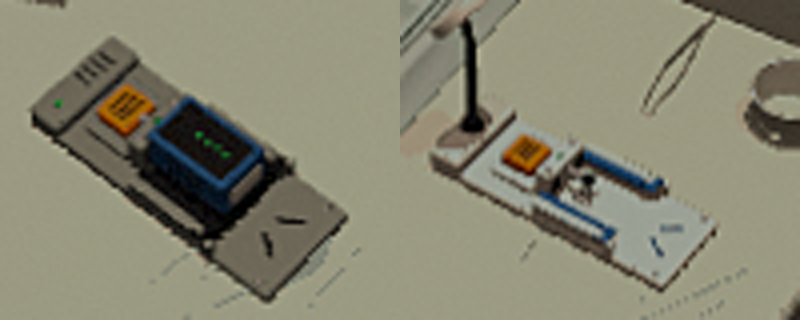

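```bash
cat > h.py <<'E'
import cv2, numpy as np
from workcell import ctrl, imaging
np.set_printoptions(precision=4,suppress=True)
def ray(p,K,d,T):
    u=cv2.undistortPoints(np.array([[p]],float),K,d)[0,0]
    v=T[:3,:3]@[u[0],u[1],1]; return T[:3,3],v/np.linalg.norm(v)
def cray(n,p):
    c=imaging.camera_params(n); return ray(p,c['mtx'],c['distortion'],c['extrinsics'])
def atz(r,z): return r[0]+r[1]*(z-r[0][2])/r[1][2]
def tri(rs):
    A=0;b=0
    for o,v in rs:
        P=np.eye(3)-np.outer(v,v);A=A+P;b=b+P@o
    x=np.linalg.solve(A,b); return x,[np.linalg.norm((np.eye(3)-np.outer(v,v))@(x-o)) for o,v in rs]
E
python3 - <<'E'
from h import *
def t(p,o): return ((p[0]+.5)/8-.5+o[0],(p[1]+.5)/8-.5+o[1])
def s(p,o): return ((p[0]+.5)/4-.5+o[0],(p[1]+.5)/4-.5+o[1])
for name,to,so,pts in (
 ('ch',(193,174),(185,220),{'btn':((213,161),(126,109),.028),'pack':((169,337),(207,142),.062),'FL':((52,560),(268,300),.01),'FR':((262,587),(347,215),.01)}),
 ('lamp',(320,172),(258,120),{'btn':((215,178),(127,153),.028),'FL':((90,570),(262,290),.01),'FR':((288,585),(315,228),.01)})):
  for k,(p,q,z) in pts.items():
    r1=cray('top',t(p,to));r2=cray('scene',s(q,so))
    print(name,k,tri([r1,r2]),atz(r1,z)[:2],atz(r2,z)[:2])
E
```

```text
ch btn (array([0.6329, 0.1962, 0.0266]), [np.float64(0.0003937907945867372), np.float64(0.0003937907945865949)]) [0.6322 0.1959] [0.6326 0.197 ]
ch pack (array([0.5563, 0.2076, 0.0615]), [np.float64(0.0005783045905510394), np.float64(0.0005783045905511366)]) [0.5568 0.2077] [0.5555 0.2077]
ch FL (array([0.4745, 0.2623, 0.0055]), [np.float64(0.00017387744668280407), np.float64(0.0001738774466827402)]) [0.4741 0.2614] [0.4733 0.2643]
ch FR (array([0.4633, 0.1781, 0.0039]), [np.float64(0.0003740115184634307), np.float64(0.0003740115184634098)]) [0.4626 0.1772] [0.4618 0.1813]
lamp btn (array([ 0.629 , -0.2134,  0.0262]), [np.float64(5.116450950278189e-06), np.float64(5.11645095051905e-06)]) [ 0.6286 -0.213 ] [ 0.6281 -0.2118]
lamp FL (array([ 0.4747, -0.1619, -0.0013]), [np.float64(0.0015193244371574845), np.float64(0.0015193244371576647)]) [ 0.4725 -0.1608] [ 0.4727 -0.1522]
lamp FR (array([ 0.4674, -0.2421,  0.0002]), [np.float64(0.0012311974361874484), np.float64(0.0012311974361876171)]) [ 0.4656 -0.2406] [ 0.4656 -0.2331]
```

```bash
cat >> h.py <<'E'
def plan(p,yaw):
    s=ctrl.sense();R=np.array(s['orientation']);d=R.T@(np.array(p)-s['eef_pos'])
    y=np.degrees(np.arctan2(R[1,0],R[0,0])); print('plan',d.round(4),'turn',round(y-yaw,2),'pos',np.array(s['eef_pos']),'yaw',round(y,2),'F',np.array(s['contact_force']),'t',s['time_s'])
def wray(p,s):
    c=imaging.camera_params('wrist');T=np.eye(4);T[:3,:3]=s['orientation'];T[:3,3]=s['eef_pos']
    return ray(p,c['mtx'],c['distortion'],T@c['T_tool_cam'])
E
python3 -c "
from h import *
plan((.53,-.2,.2),-6)"
```

```text
plan [ 0.4378 -0.2895  0.    ] turn 24.73 pos [ 0.2084 -0.6147  0.1994] yaw 18.73 F [0.105  0.0037 0.0366] t 0.1
```

Request:
carry_out([
  [[0.04,-0.03,0,3],[0.095,-0.065,0,6],[0.15,-0.1,0,9],[0.205,-0.135,0,12],[0.26,-0.17,0,15],[0.315,-0.205,0,18],[0.365,-0.24,0,21],[0.41,-0.27,0,24]],
])

```text
time_s: 1.1
eef_pos: [0.5086, -0.2294, 0.2003]
orientation: [[0.996, -0.094, -0.001], [-0.094, -0.996, 0.0], [-0.001, 0.0, -1.0]]
contact_force: [1.4, -1.5, 0.0]
gripper_width: 0.998
grip_force: 0.0
```

```bash
python3 -c "
from h import *
plan((.53,-.205,.2),-6)
s=ctrl.sense();print(np.array(s['qd']).max());cv2.imwrite('pics/w1.png',imaging.snapshot('wrist'))
np.save('w1.npy',np.c_[s['orientation'],s['eef_pos']])
"
```

```text
plan [ 0.019  -0.0263  0.0003] turn 0.61 pos [ 0.5086 -0.2294  0.2003] yaw -5.39 F [ 1.3541 -1.4674  0.0123] t 1.1
10.736874929239592
```

View pics/w1.png

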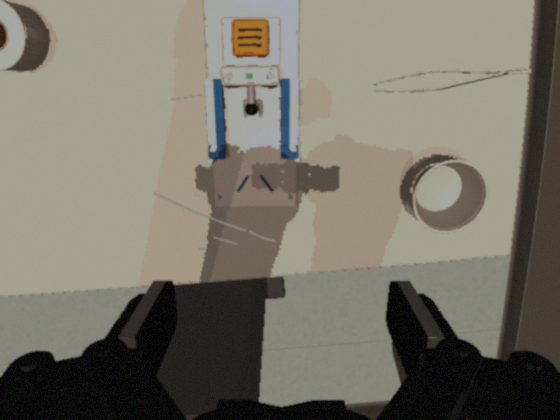

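The wrist view shows the empty lamp. Its button is at (251,38), the floor's front corners are at (214,206) and (297,206), and the flared ends are at (208,157) and (298,157), with blue lip inner edges at x≈224 and 281.

```bash
python3 - <<'E'
from h import *
M=np.load('w1.npy');s={'orientation':M[:,:3],'eef_pos':M[:,3]}
for k,p,z in (('btn',(251,38),.028),('FL',(214,206),.01),('FR',(297,206),.01),('flL',(208,157),.026),('flR',(298,157),.026),('lipL0',(224,150),.0235),('lipR0',(281.5,150),.0235),('lipL1',(224,82),.0235),('lipR1',(281,82),.0235)):
    print(k,atz(wray(p,s),z))
p=((215+.5)/8-.5+320,(178+.5)/8-.5+172);q=((127+.5)/4-.5+258,(153+.5)/4-.5+120)
print(tri([cray('top',p),cray('scene',q),wray((251,38),s)]))
plan((.53,.18,.2),-8)
E
```

```text
btn [ 0.628  -0.2153  0.028 ]
FL [ 0.4747 -0.1574  0.01  ]
FR [ 0.4667 -0.2423  0.01  ]
flL [ 0.5287 -0.1626  0.026 ]
flR [ 0.5207 -0.247   0.026 ]
lipL0 [ 0.5334 -0.1782  0.0235]
lipR0 [ 0.5283 -0.2321  0.0235]
lipL1 [ 0.5943 -0.1867  0.0235]
lipR1 [ 0.5893 -0.2374  0.0235]
(array([ 0.629 , -0.2143,  0.0249]), [np.float64(0.0007591767043677501), np.float64(0.0005049592362732805), np.float64(0.0010051959471421344)])
plan [-0.0176 -0.3975  0.0036] turn 3.37 pos [ 0.5155 -0.2176  0.2007] yaw -4.63 F [4.0034 6.6675 2.0304] t 1.15
```

Request:
carry_out([
  [[0,-0.04,0,0],[0,-0.095,0,0],[0,-0.15,0,1],[-0.01,-0.205,0,2],[-0.02,-0.26,0,3],[-0.02,-0.315,0,3],[-0.02,-0.36,0,3],[-0.02,-0.38,0,3]],
])

```text
time_s: 2.15
eef_pos: [0.5222, 0.1529, 0.2004]
orientation: [[0.99, -0.139, -0.001], [-0.139, -0.99, 0.001], [-0.001, -0.001, -1.0]]
contact_force: [0.2, -0.6, 0.9]
gripper_width: 0.999
grip_force: 0.0
```

Request:
carry_out([
  [[0,0,0,0],[0,0,0,0],[0,0,0,0],[0,0,0,0],[0,0,0,0],[0,0,0,0],[0,0,0,0],[0,0,0,0]],
], grip=1)

```text
time_s: 3.15
eef_pos: [0.5231, 0.1492, 0.2007]
orientation: [[0.99, -0.144, -0.0], [-0.144, -0.99, 0.0], [-0.0, -0.0, -1.0]]
contact_force: [0.9, 0.6, -0.4]
gripper_width: -0.001
grip_force: 0.0
```

```bash
python3 -c "
from h import *
plan((.53,.18,.2),-8.2)
s=ctrl.sense();print(np.array(s['qd']).max(),s['gripper_width']);cv2.imwrite('pics/w2.png',imaging.snapshot('wrist'))
np.save('w2.npy',np.c_[s['orientation'],s['eef_pos']])
"
```

```text
plan [ 0.0024 -0.0314  0.0007] turn -0.07 pos [0.5231 0.1492 0.2007] yaw -8.27 F [ 0.8721  0.5977 -0.4008] t 3.15
0.133570242917292 -0.0005792528702300301
```

View pics/w2.png

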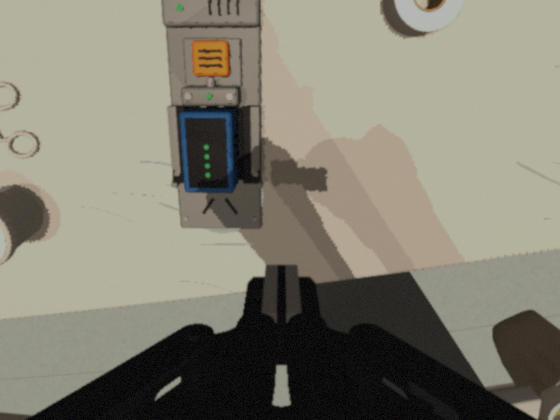

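The wrist view shows the charger: button centre (211,58), pack top about (180–238,109)–(184–236,191), and floor front corners (181,227) and (262,227).

```bash
python3 - <<'E'
from h import *
M=np.load('w2.npy');s={'orientation':M[:,:3],'eef_pos':M[:,3]}
im=cv2.imread('pics/w2.png');hsv=cv2.cvtColor(im,cv2.COLOR_BGR2HSV)
m=cv2.inRange(hsv,(5,150,100),(20,255,255));ys,xs=np.nonzero(m[20:100,180:245]);b=((xs.min()+xs.max())/2+180,(ys.min()+ys.max())/2+20);print('btn px',b)
m=cv2.inRange(hsv,(95,120,60),(125,255,255));ys,xs=np.nonzero(m[95:205,165:255]);print('blue',xs.min()+165,xs.max()+165,ys.min()+95,ys.max()+95)
for k,p,z in (('btn',b,.028),('FL',(181,227),.01),('FR',(262,227),.01),('p1',(180,109),.062),('p2',(238,109),.062),('p3',(184,191),.062),('p4',(236,191),.062)):
    print(k,atz(wray(p,s),z))
t=lambda x,y:((x+.5)/8-.5+193,(y+.5)/8-.5+174)
q=lambda x,y:((x+.5)/4-.5+185,(y+.5)/4-.5+220)
print('btn',tri([cray('top',t(213,161)),cray('scene',q(126,109)),wray(b,s)]))
print('FL',tri([cray('top',t(52,560)),cray('scene',q(268,300)),wray((181,227),s)]))
print('pack',tri([cray('top',t(169,337)),cray('scene',q(207,142)),wray((209,150),s)]))
E
```

```text
btn px (np.float64(210.5), np.float64(58.0))
blue 179 233 111 191
btn [0.6324 0.1949 0.028 ]
FL [0.475  0.2622 0.01  ]
FR [0.4628 0.1777 0.01  ]
p1 [0.5951 0.2216 0.062 ]
p2 [0.588  0.1747 0.062 ]
p3 [0.5264 0.2338 0.062 ]
p4 [0.5198 0.1888 0.062 ]
btn (array([0.6329, 0.1958, 0.026 ]), [np.float64(0.0004423418524950819), np.float64(0.0006546245146187397), np.float64(0.0006814757967762117)])
FL (array([0.4742, 0.2627, 0.0071]), [np.float64(0.000754190491095848), np.float64(0.0002943480400736896), np.float64(0.0005449479262456579)])
pack (array([0.5573, 0.2066, 0.0586]), [np.float64(0.0015979121530141096), np.float64(0.0007775435142659685), np.float64(0.0012175645021361764)])
```

Request:
carry_out([
  [[0.03,-0.02,0,0],[0.075,-0.045,0.02,0],[0.1,-0.06,0.06,0],[0.1016,-0.0616,0.1,0],[0.1016,-0.0616,0.13,0],[0.1016,-0.0616,0.15,0],[0.1016,-0.0616,0.16,0],[0.1016,-0.0616,0.16,0]],
])

```text
time_s: 4.2
eef_pos: [0.6325, 0.1954, 0.0407]
orientation: [[0.99, -0.144, -0.0], [-0.144, -0.99, -0.0], [-0.0, 0.0, -1.0]]
contact_force: [0.4, -0.2, -0.6]
gripper_width: 0.001
grip_force: 0.0
```

```bash
python3 -c "
from h import *
plan((.6325,.1955,.028),-8.5)
"
```

```text
plan [-0.     -0.0001  0.0127] turn 0.22 pos [0.6325 0.1954 0.0407] yaw -8.28 F [ 0.3799 -0.236  -0.5897] t 4.2
```

Request:
carry_out([
  [[0,0,0.006,0],[0,0,0.01,0],[0,0,0.012,0],[0,0,0.014,0],[0,0,0.015,0],[0,0,0.016,0],[0,0,0.017,0],[0,0,0.018,0]],
])

```text
time_s: 5.2
eef_pos: [0.6326, 0.1955, 0.0227]
orientation: [[0.99, -0.144, 0.0], [-0.144, -0.99, 0.0], [0.0, -0.0, -1.0]]
contact_force: [0.5, 0.2, 0.2]
gripper_width: 0.003
grip_force: 0.0
```

Request:
carry_out([
  [[0,0,0.001,0],[0,0,0.002,0],[0,0,0.002,0],[0,0,0.003,0],[0,0,0.003,0],[0,0,0.004,0],[0,0,0.004,0],[0,0,0.004,0]],
])

```text
time_s: 6.2
eef_pos: [0.6325, 0.1955, 0.0187]
orientation: [[0.99, -0.144, 0.0], [-0.144, -0.99, 0.0], [0.0, -0.0, -1.0]]
contact_force: [0.7, 0.3, 0.2]
gripper_width: -0.0
grip_force: 0.0
```

```bash
python3 -c "
from h import *
plan((.6325,.1955,.028),-8.5)
cv2.imwrite('pics/w3.png',imaging.snapshot('wrist'))
"
```

```text
plan [-0.0001 -0.     -0.0093] turn 0.23 pos [0.6325 0.1955 0.0187] yaw -8.27 F [0.653  0.2812 0.2107] t 6.2
```

View pics/w3.png

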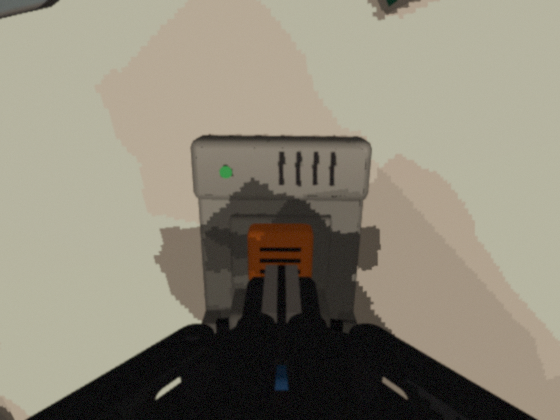

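The fingertips (282,267) are over the orange button (248–312, 225–280) but haven't met any force yet. I'll keep going down slowly.

Request:
carry_out([
  [[0,0,0.0005,0],[0,0,0.001,0],[0,0,0.0015,0],[0,0,0.002,0],[0,0,0.0025,0],[0,0,0.003,0],[0,0,0.003,0],[0,0,0.003,0]],
])

```text
time_s: 7.25
eef_pos: [0.6325, 0.1955, 0.0157]
orientation: [[0.99, -0.144, 0.0], [-0.144, -0.99, 0.0], [0.0, -0.0, -1.0]]
contact_force: [0.8, -0.4, -0.2]
gripper_width: 0.003
grip_force: 0.0
```

```bash
python3 - <<'E'
from h import *
a=imaging.snapshot('scene');b=imaging.snapshot('top')
c=lambda im,x,y,w,h,W,H: cv2.resize(im[y:y+h,x:x+w],(W,H),interpolation=cv2.INTER_CUBIC)
cv2.imwrite('pics/v4.png',np.hstack([c(a,175,180,110,120,550,600),c(b,193,174,30,75,240,600)]))
print(ctrl.sense()['joint_torque'])
E
```

```text
[ -0.0007 -48.5342  -5.2869 -20.2209   0.0087   0.0017  -0.    ]
```

View pics/v4.png

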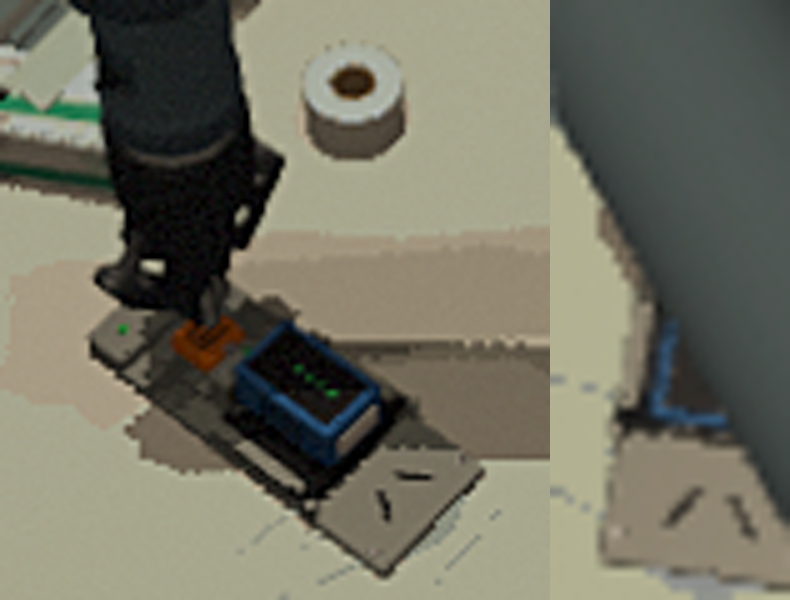

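The pack hasn't popped. The fingertip is still just above the button at (205,320) in the crop, so I'll keep lowering by feel.

Request:
carry_out([
  [[0,0,0.0005,0],[0,0,0.001,0],[0,0,0.0015,0],[0,0,0.002,0],[0,0,0.0025,0],[0,0,0.003,0],[0,0,0.003,0],[0,0,0.003,0]],
])

```text
time_s: 8.35
eef_pos: [0.6326, 0.1955, 0.0127]
orientation: [[0.99, -0.144, 0.0], [-0.144, -0.99, 0.0], [0.0, -0.0, -1.0]]
contact_force: [-0.7, 0.6, -0.6]
gripper_width: -0.001
grip_force: 0.0
```

```bash
python3 - <<'E'
from h import *
c=imaging.camera_params('scene');E=np.linalg.inv(c['extrinsics'])
for z in (.0157,.028,.036,.045):
    p=cv2.projectPoints(np.array([[.6325,.1955,z]]),cv2.Rodrigues(E[:3,:3])[0],E[:3,3],c['mtx'],c['distortion'])[0][0,0]
    print(z,(p-[175,180]+.5)*5-.5)
cw=imaging.camera_params('wrist');W=np.linalg.inv(cw['T_tool_cam'])
for z in (0,-.013,-.019): print(cv2.projectPoints(np.array([[0,0,z]]),cv2.Rodrigues(W[:3,:3])[0],W[:3,3],cw['mtx'],cw['distortion'])[0][0,0])
im=imaging.snapshot('wrist');old=cv2.imread('pics/w3.png')
a=imaging.snapshot('scene')
f=lambda im,x,y,w,h,W,H: cv2.resize(im[y:y+h,x:x+w],(W,H),interpolation=cv2.INTER_CUBIC)
cv2.imwrite('pics/v5.png',np.hstack([f(im,180,130,200,200,400,600),f(a,190,210,60,90,400,600)]))
E
```

```text
0.0157 [211.291 346.636]
0.028 [209.3839 334.5321]
0.036 [208.1295 326.5608]
0.045 [206.7049 317.4982]Traceback (most recent call last):
  File "<stdin>", line 7, in <module>
cv2.error: OpenCV(4.12.0) /io/opencv/modules/calib3d/src/calibration_base.cpp:1490: error: (-215:Assertion failed) npoints >= 0 && (depth == CV_32F || depth == CV_64F) in function 'projectPoints'
```

```bash
python3 - <<'E'
from h import *
cw=imaging.camera_params('wrist');W=np.linalg.inv(cw['T_tool_cam'])
for z in (0.,-.013,-.019,-.03): print(z,cv2.projectPoints(np.array([[0.,0,z]]),cv2.Rodrigues(W[:3,:3])[0],W[:3,3],cw['mtx'],cw['distortion'])[0][0,0])
im=imaging.snapshot('wrist');old=cv2.imread('pics/w3.png')
for n,i in (('old',old),('new',im)):
    h=cv2.cvtColor(i,cv2.COLOR_BGR2HSV);m=cv2.inRange(h,(2,130,60),(20,255,255));x,y,w,hh=cv2.boundingRect(m[180:330,200:360]);print(n,x+200,y+180,w,hh)
    print(cv2.cvtColor(i,cv2.COLOR_BGR2GRAY)[255:290:2,274])
E
```

```text
0.0 [279.9767 251.8913]
-0.013 [279.8882 263.8195]
-0.019 [279.8432 269.8875]
-0.03 [279.7528 282.0904]
old 247 223 67 57
[53 51 17 13 46 51 55 53 55 54 52 58 54 56 54 54 57 53]
new 246 227 69 55
[15 37 53 55 51 48 57 54 53 56 55 57 55 56 51 55 54 55]
```

The wrist image puts the shut fingertips about 14 mm short of the reported TCP, so they're only just reaching the button. Continuing gently.

Request:
carry_out([
  [[0,0,0.0005,0],[0,0,0.001,0],[0,0,0.0015,0],[0,0,0.002,0],[0,0,0.0025,0],[0,0,0.003,0],[0,0,0.003,0],[0,0,0.003,0]],
])

```text
time_s: 9.4
eef_pos: [0.6325, 0.1955, 0.0097]
orientation: [[0.99, -0.144, 0.0], [-0.144, -0.99, 0.0], [0.0, -0.0, -1.0]]
contact_force: [0.0, 0.0, 0.6]
gripper_width: -0.002
grip_force: 0.0
```

Request:
carry_out([
  [[0,0,0.0005,0],[0,0,0.001,0],[0,0,0.0015,0],[0,0,0.002,0],[0,0,0.0025,0],[0,0,0.003,0],[0,0,0.0035,0],[0,0,0.004,0]],
])

```text
time_s: 10.4
eef_pos: [0.6326, 0.1955, 0.0057]
orientation: [[0.99, -0.144, 0.0], [-0.144, -0.99, 0.0], [0.0, -0.0, -1.0]]
contact_force: [-0.1, -0.4, 0.3]
gripper_width: -0.001
grip_force: 0.0
```

```bash
python3 - <<'E'
from h import *
im=imaging.snapshot('wrist')
a=imaging.snapshot('scene')
h=cv2.cvtColor(im,cv2.COLOR_BGR2HSV);m=cv2.inRange(h,(2,130,60),(20,255,255));x,y,w,hh=cv2.boundingRect(m[180:330,200:360]);print(x+200,y+180,w,hh)
f=lambda im,x,y,w,h,W,H: cv2.resize(im[y:y+h,x:x+w],(W,H),interpolation=cv2.INTER_CUBIC)
cv2.imwrite('pics/v5.png',np.hstack([f(im,220,190,120,180,400,600),f(a,190,220,60,90,400,600)]))
E
```

```text
245 233 71 51
```

View pics/v5.png

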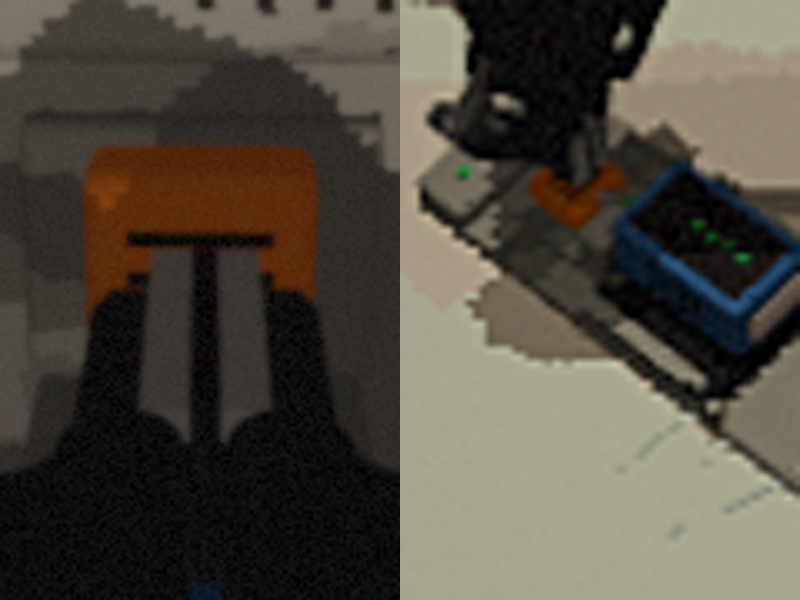

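The fingertips (row 264) still hover a few mm above the button, and they stand well back of the reported TCP. The pack is still home. I'll carry on by feel.

Request:
carry_out([
  [[0,0,0.0005,0],[0,0,0.001,0],[0,0,0.0015,0],[0,0,0.002,0],[0,0,0.0025,0],[0,0,0.003,0],[0,0,0.0035,0],[0,0,0.004,0]],
])

```text
time_s: 11.5
eef_pos: [0.6326, 0.1955, 0.0017]
orientation: [[0.99, -0.144, 0.0], [-0.144, -0.99, -0.0], [0.0, -0.0, -1.0]]
contact_force: [0.1, -0.7, -0.8]
gripper_width: -0.004
grip_force: 0.0
```

Request:
carry_out([
  [[0,0,0.0005,0],[0,0,0.001,0],[0,0,0.0015,0],[0,0,0.002,0],[0,0,0.0025,0],[0,0,0.003,0],[0,0,0.0035,0],[0,0,0.004,0]],
])

```text
time_s: 12.5
eef_pos: [0.6326, 0.1955, -0.0023]
orientation: [[0.99, -0.144, 0.0], [-0.144, -0.99, 0.0], [0.0, -0.0, -1.0]]
contact_force: [-0.6, -0.2, 1.7]
gripper_width: 0.001
grip_force: 0.6
```

Contact: 1.7 N at a reported z of -2 mm, so the tip offset is about 29 mm. Now I'll press.

Request:
carry_out([
  [[0,0,0.001,0],[0,0,0.002,0],[0,0,0.003,0],[0,0,0.004,0],[0,0,0.005,0],[0,0,0.0055,0],[0,0,0.0055,0],[0,0,0.0055,0]],
])

```text
time_s: 13.5
eef_pos: [0.6327, 0.1955, -0.0076]
orientation: [[0.99, -0.144, 0.0], [-0.144, -0.99, 0.0], [0.0, -0.0, -1.0]]
contact_force: [-1.7, -0.4, 2.0]
gripper_width: 0.002
grip_force: 1.7
```

```bash
cat >> h.py <<'E'
def packx():
    # blue body of pack seen in scene camera: green dots / bounding box of blue
    a=imaging.snapshot('scene');h=cv2.cvtColor(a,cv2.COLOR_BGR2HSV);m=cv2.inRange(h,(98,120,50),(125,255,255))[210:310,190:300]
    return np.array(cv2.boundingRect(m))+[190,210,0,0]
E
python3 - <<'E'
from h import *
a=cv2.imread('pics/scene0.png');h=cv2.cvtColor(a,cv2.COLOR_BGR2HSV);m=cv2.inRange(h,(98,120,50),(125,255,255))[210:310,190:300]
print('before',np.array(cv2.boundingRect(m))+[190,210,0,0],'now',packx())
E
```

```text
before [222 245  29  23] now [229 249  29  24]
```

The pack popped: its blue blob shifted about 8 px in the scene camera. Rising and backing off to look at it.

Request:
carry_out([
  [[0,0,-0.03,0],[0,0,-0.08,0],[0,0,-0.13,0],[-0.03,0,-0.16,0],[-0.07,0.005,-0.18,0],[-0.1,0.005,-0.18,0],[-0.11,0.005,-0.18,0],[-0.11,0.005,-0.18,0]],
])

```text
time_s: 14.55
eef_pos: [0.5227, 0.2062, 0.1716]
orientation: [[0.99, -0.143, -0.0], [-0.143, -0.99, -0.0], [-0.0, 0.0, -1.0]]
contact_force: [-0.1, -0.6, -0.5]
gripper_width: 0.001
grip_force: 0.0
```

```bash
cat >> h.py <<'E'
def blue(i,lo=300):
    h=cv2.cvtColor(i,cv2.COLOR_BGR2HSV);m=cv2.inRange(h,(98,120,50),(125,255,255))
    m=cv2.morphologyEx(m,cv2.MORPH_CLOSE,np.ones((5,5)))
    cs=[c for c in cv2.findContours(m,cv2.RETR_EXTERNAL,cv2.CHAIN_APPROX_NONE)[0] if cv2.contourArea(c)>lo]
    return cs
E
python3 - <<'E'
from h import *
s=ctrl.sense();i=imaging.snapshot('wrist');b=imaging.snapshot('top')
plan((.53,.2,.17),-8.5)
cv2.imwrite('pics/w6.png',i)
for c in blue(i): 
    r=cv2.minAreaRect(c);print(r);P=cv2.boxPoints(r);print(np.array([atz(wray(p,s),.062)[:2] for p in P]),atz(wray(r[0],s),.062))
    q=cv2.approxPolyDP(c,6,True)[:,0];print(q.tolist());print(np.array([atz(wray(p,s),.062)[:2] for p in q]))
for c in blue(b,30):
    r=cv2.minAreaRect(c)
    if 190<r[0][0]<260: print('top',r,atz(cray('top',r[0]),.062))
h=cv2.cvtColor(i,cv2.COLOR_BGR2HSV);m=cv2.inRange(h,(50,120,90),(75,255,255));n,l,st,ce=cv2.connectedComponentsWithStats(m);print([ (ce[k],atz(wray(ce[k],s),.062)[:2]) for k in range(1,n) if st[k,4]>6])
E
```

```text
plan [0.0067 0.0048 0.0017] turn 0.15 pos [0.5241 0.2057 0.1717] yaw -8.35 F [ 0.6427 -0.2562  0.9535] t 14.65
((272.5, 178.49996948242188), (56.99999237060547, 84.99998474121094), -0.0)
[[0.5016 0.239 ]
 [0.5691 0.2271]
 [0.5629 0.1847]
 [0.495  0.1934]] [0.5334 0.2109 0.062 ]
[[246, 137], [247, 219], [296, 221], [251, 217], [250, 145], [294, 144], [295, 175], [300, 138]]
[[0.5681 0.2258]
 [0.503  0.2363]
 [0.4956 0.1974]
 [0.5042 0.2328]
 [0.5617 0.2238]
 [0.5577 0.1907]
 [0.5337 0.1931]
 [0.5616 0.1856]]
[(array([273.1667,  86.    ]), array([0.6017, 0.2   ]))]
```

View pics/w6.png

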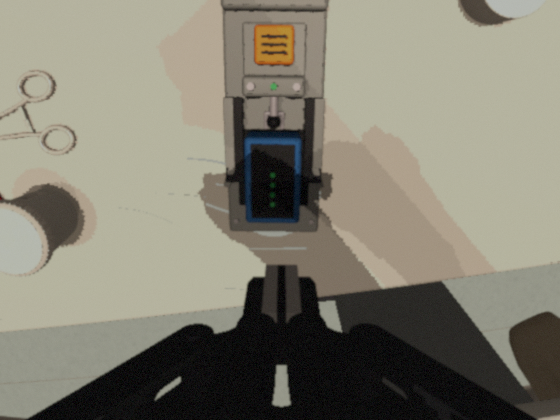

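The pack has popped: its top is at about (246–300,137–221), so its centre is near (0.533, 0.210), 24 mm out as expected. Opening and descending over it.

Request:
carry_out([
  [[0.004,-0.003,0,0],[0.008,-0.0054,0,0],[0.0082,-0.0054,0.02,0.2],[0.0082,-0.0054,0.05,0.2],[0.0082,-0.0054,0.09,0.2],[0.0082,-0.0054,0.13,0.2],[0.0082,-0.0054,0.155,0.2],[0.0082,-0.0054,0.165,0.2]],
], grip=0)

```text
time_s: 15.65
eef_pos: [0.5294, 0.2095, 0.004]
orientation: [[0.989, -0.147, -0.005], [-0.147, -0.989, -0.002], [-0.005, 0.003, -1.0]]
contact_force: [-0.0, -0.3, -0.1]
gripper_width: 0.999
grip_force: 0.0
```

Request:
carry_out([
  [[0,0,0.004,0],[0,0,0.0075,0],[0,0,0.0075,0],[0,0,0.0075,0],[0,0,0.0075,0],[0,0,0.0075,0],[0,0,0.0075,0],[0,0,0.0075,0]],
])

```text
time_s: 16.65
eef_pos: [0.5319, 0.2105, -0.0003]
orientation: [[0.989, -0.147, 0.0], [-0.147, -0.989, -0.0], [0.0, 0.0, -1.0]]
contact_force: [-0.2, 0.5, -0.2]
gripper_width: 0.999
grip_force: 0.0
```

Request:
carry_out([
  [[0,0,0,0],[0,0,0,0],[0,0,0,0],[0,0,0,0],[0,0,0,0],[0,0,0,0],[0,0,0,0],[0,0,0,0]],
], grip=1)

```text
time_s: 17.65
eef_pos: [0.5323, 0.2108, -0.0]
orientation: [[0.989, -0.147, 0.001], [-0.147, -0.989, 0.0], [0.001, -0.0, -1.0]]
contact_force: [0.6, 0.2, 2.4]
gripper_width: 0.502
grip_force: 63.6
```

Gripped at about 43 mm. Sliding out along the rail.

Request:
carry_out([
  [[-0.004,0,0,0],[-0.01,0,0,0],[-0.018,0,0,0],[-0.027,0,0,0],[-0.036,0,0,0],[-0.046,0,0,0],[-0.056,0,0,0],[-0.063,0,0,0]],
])

```text
time_s: 18.65
eef_pos: [0.469, 0.2201, -0.0001]
orientation: [[0.989, -0.147, 0.0], [-0.147, -0.989, 0.0], [0.0, -0.0, -1.0]]
contact_force: [1.0, -0.7, 4.9]
gripper_width: 0.51
grip_force: 64.2
```

Request:
carry_out([
  [[0,0,-0.02,0],[0,0,-0.06,0],[0.0,0.02,-0.1,0],[0.01,0.06,-0.11,0],[0.02,0.11,-0.11,0],[0.03,0.165,-0.11,0],[0.04,0.22,-0.11,-1],[0.05,0.275,-0.11,-1]],
])

```text
time_s: 19.65
eef_pos: [0.4747, -0.0605, 0.1073]
orientation: [[0.992, -0.13, -0.006], [-0.13, -0.992, 0.001], [-0.006, -0.0, -1.0]]
contact_force: [1.4, 0.4, -3.7]
gripper_width: 0.505
grip_force: 63.3
```

Request:
carry_out([
  [[0.01,0.05,0,-0.5],[0.017,0.09,0,-1],[0.022,0.12,0,-1.5],[0.024,0.135,0,-2],[0.0242,0.1398,0.01,-2],[0.0242,0.1398,0.03,-2],[0.0242,0.1398,0.045,-2],[0.0242,0.1398,0.05,-2]],
])

```text
time_s: 20.65
eef_pos: [0.4828, -0.1993, 0.0578]
orientation: [[0.996, -0.093, -0.003], [-0.093, -0.996, 0.002], [-0.004, -0.002, -1.0]]
contact_force: [-0.6, 0.5, -2.5]
gripper_width: 0.508
grip_force: 63.3
```

```bash
python3 - <<'E'
from h import *
plan((.4814,-.2011,.06),-5.5)
s=ctrl.sense();i=imaging.snapshot('wrist');print(s['gripper_width'])
cv2.imwrite('pics/w7.png',i)
np.save('w7.npy',np.c_[s['orientation'],s['eef_pos']])
for c in blue(i,80):
    x,y,w,h=cv2.boundingRect(c);print('bbox',x,y,w,h,cv2.contourArea(c))
h=cv2.cvtColor(i,cv2.COLOR_BGR2HSV);m=cv2.inRange(h,(98,120,50),(125,255,255))
for r in range(0,420,12):
    xs=np.nonzero(m[r])[0]
    if len(xs): 
        g=np.split(xs,np.nonzero(np.diff(xs)>3)[0]+1);print(r,[(int(k[0]),int(k[-1])) for k in g if len(k)>3])
m=cv2.inRange(h,(2,130,60),(20,255,255));print(cv2.boundingRect(m))
E
```

```text
plan [-0.0013  0.002  -0.0022] turn 0.15 pos [ 0.4828 -0.1993  0.0578] yaw -5.35 F [-0.6461  0.4835 -2.5345] t 20.65
0.5077578818535089
bbox 216 218 131 183 19312.5
bbox 330 21 28 139 1964.0
bbox 208 21 28 139 1935.5
24 [(217, 230), (336, 349)]
36 [(217, 231), (334, 348)]
48 [(218, 232), (334, 347)]
60 [(219, 232), (333, 347)]
72 [(219, 233), (333, 346)]
84 [(220, 233), (332, 346)]
96 [(220, 233), (332, 345)]
108 [(221, 234), (332, 345)]
120 [(221, 234), (331, 344)]
132 [(222, 235), (330, 343)]
144 [(222, 235), (330, 343)]
156 [(208, 235), (331, 357)]
192 []
216 []
228 []
240 [(220, 343)]
252 [(217, 291), (301, 345)]
264 [(218, 230), (333, 343)]
276 [(219, 230), (335, 339)]
288 [(219, 231)]
300 [(223, 228)]
312 [(225, 230)]
324 [(330, 337)]
336 [(332, 338)]
348 [(329, 335)]
360 [(328, 336)]
372 [(225, 234), (327, 335)]
384 [(226, 236), (326, 335)]
396 [(229, 332)]
(0, 0, 0, 0)
```

```bash
python3 - <<'E'
from h import *
M=np.load('w7.npy');s={'orientation':M[:,:3],'eef_pos':M[:,3]};R=M[:,:3]
for r,a,b,z in((36,231.5,333.5,.0235),(84,233.5,331.5,.0235),(132,235.5,329.5,.0235),(159.5,208,357.5,.026)):
    A,B=atz(wray((a,r),s),z),atz(wray((b,r),s),z);print(r,A[:2],B[:2],'w',np.linalg.norm(A-B),'mid tool',(R.T@((A+B)/2-M[:,3]))[:2], 'mid',((A+B)/2)[:2])
for a,r in((217.5,252),(345.5,252)): print(R.T@(atz(wray((a,r),s),.12)-M[:,3]))
for u in (216.5,346.5):
  pass
plan((.4814,-.2011,.06),-5.5)
E
```

```text
36 [ 0.5898 -0.1842] [ 0.5849 -0.2363] w 0.05223996233786748 mid tool [0.1052 0.0013] mid [ 0.5873 -0.2102]
84 [ 0.5661 -0.1822] [ 0.5613 -0.2339] w 0.051907471037843704 mid tool [0.0814 0.0013] mid [ 0.5637 -0.2081]
132 [ 0.5408 -0.18  ] [ 0.536  -0.2314] w 0.05166476733440283 mid tool [0.0561 0.0013] mid [ 0.5384 -0.2057]
159.5 [ 0.5275 -0.1631] [ 0.5198 -0.2459] w 0.08317789111562969 mid tool [0.0413 0.0015] mid [ 0.5237 -0.2045]
[ 0.0301 -0.0203 -0.0623]
[ 0.0302  0.0217 -0.0624]
plan [-0.0016  0.0016 -0.0021] turn 0.13 pos [ 0.4831 -0.1996  0.0579] yaw -5.37 F [-0.3925  0.2191 -3.2165] t 20.7
```

The lips measure 52 mm apart as specified, yaw is aligned, and the lateral correction is +0.8 mm. Lowering onto the open floor.

Request:
carry_out([
  [[-0.004,0.0008,0.01,0],[-0.004,0.0008,0.025,0],[-0.004,0.0008,0.038,0],[-0.004,0.0008,0.047,0],[-0.004,0.0008,0.052,0],[-0.004,0.0008,0.055,0],[-0.004,0.0008,0.0565,0],[-0.004,0.0008,0.0565,0]],
])

```text
time_s: 21.7
eef_pos: [0.4805, -0.2018, 0.0034]
orientation: [[0.995, -0.095, 0.0], [-0.095, -0.995, -0.0], [0.0, 0.0, -1.0]]
contact_force: [0.1, 0.4, -2.8]
gripper_width: 0.503
grip_force: 63.3
```

```bash
python3 - <<'E'
from h import *
s=ctrl.sense();i=imaging.snapshot('wrist');R=np.array(s['orientation']);P=np.array(s['eef_pos'])
h=cv2.cvtColor(i,cv2.COLOR_BGR2HSV);m=cv2.inRange(h,(98,120,50),(125,255,255))
for r in range(0,330,8):
    xs=np.nonzero(m[r])[0]
    if len(xs):
        g=[(int(k[0]),int(k[-1])) for k in np.split(xs,np.nonzero(np.diff(xs)>3)[0]+1) if len(k)>3]
        if len(g)==2:
            A,B=[atz(wray(p,s),.0235) for p in((g[0][1]+.5,r),(g[1][0]-.5,r))];print(r,g,(R.T@((A+B)/2-P))[:2],np.linalg.norm(A-B))
        else: print(r,g)
E
```

```text
0 [(184, 203), (346, 366)] [ 0.1123 -0.0019] 0.05261607575887275
8 [(185, 206), (345, 365)] [ 0.1095 -0.0015] 0.051378415440738
16 [(185, 206), (345, 365)] [ 0.1068 -0.0015] 0.05163592822604558
24 [(186, 206), (344, 365)] [ 0.104  -0.0017] 0.0515222110307643
32 [(186, 207), (344, 365)] [ 0.1012 -0.0016] 0.05140971731798904
40 [(187, 207), (344, 364)] [ 0.0983 -0.0016] 0.05168126970615416
48 [(187, 208), (343, 364)] [ 0.0954 -0.0016] 0.05119183678005372
56 [(188, 208), (343, 363)] [ 0.0925 -0.0016] 0.051471505425978656
64 [(189, 209), (343, 363)] [ 0.0896 -0.0014] 0.051369241033691684
72 [(189, 209), (343, 362)] [ 0.0866 -0.0014] 0.05165926177911265
80 [(190, 209), (342, 362)] [ 0.0837 -0.0016] 0.0515639749839563
88 [(190, 210), (342, 361)] [ 0.0806 -0.0014] 0.05146983025267654
96 [(191, 210), (341, 361)] [ 0.0776 -0.0017] 0.051378486054358574
104 [(191, 211), (341, 360)] [ 0.0745 -0.0015] 0.051288249796387006
112 [(192, 211), (341, 360)] [ 0.0714 -0.0015] 0.051601822234942384
120 [(193, 212), (341, 360)] [ 0.0682 -0.0013] 0.051517939886397
128 [(193, 212), (340, 359)] [ 0.065  -0.001
[... 442 characters left out ...]
0, 235), (245, 254), (261, 268), (298, 317)]
232 [(242, 252), (256, 266), (276, 281), (295, 320)]
240 [(219, 343)]
248 [(216, 346)]
256 [(217, 230), (318, 345)] [ 0.0077 -0.0027] 0.03948986058200637
264 [(218, 230), (333, 345)] [0.0036 0.0008] 0.04669040914322354
272 [(219, 230), (335, 342)] [-0.0006  0.0012] 0.04800556119908204
280 [(219, 230)]
288 [(220, 231), (332, 341)] [-0.009   0.0008] 0.04694695968143931
296 [(226, 230), (333, 337)] [-0.0134  0.0008] 0.04830795345476537
304 [(222, 228), (332, 335)] [-0.0178  0.0001] 0.049217725728324495
312 [(225, 230), (331, 338)] [-0.0224  0.0003] 0.048213089142564364
320 [(226, 231), (331, 338)] [-0.027   0.0005] 0.0481693290469075
328 [(331, 337)]
```

Request:
carry_out([
  [[0,-0.001,0.0005,0],[0,-0.0021,0.001,0],[0,-0.0021,0.0015,0],[0,-0.0021,0.002,0],[0,-0.0021,0.0025,0],[0,-0.0021,0.0028,0],[0,-0.0021,0.0028,0],[0,-0.0021,0.0028,0]],
])

```text
time_s: 22.75
eef_pos: [0.4804, -0.1996, 0.0004]
orientation: [[0.995, -0.095, -0.0], [-0.095, -0.995, 0.0], [-0.0, -0.0, -1.0]]
contact_force: [0.2, -0.3, -3.0]
gripper_width: 0.508
grip_force: 63.3
```

Request:
carry_out([
  [[0,0,0.0004,0],[0,0,0.0007,0],[0,0,0.001,0],[0,0,0.0012,0],[0,0,0.0012,0],[0,0,0.0012,0],[0,0,0.0012,0],[0,0,0.0012,0]],
])

```text
time_s: 23.75
eef_pos: [0.4811, -0.1999, -0.0001]
orientation: [[0.995, -0.095, 0.001], [-0.095, -0.995, -0.0], [0.001, 0.0, -1.0]]
contact_force: [-1.7, -0.1, 5.2]
gripper_width: 0.503
grip_force: 64.1
```

Floor felt. Relaxing z slightly and entering the rail.

Request:
carry_out([
  [[0.002,0,-0.0008,0],[0.005,0,-0.0008,0],[0.008,0,-0.0008,0],[0.011,0,-0.0008,0],[0.014,0,-0.0008,0],[0.017,0,-0.0008,0],[0.02,0,-0.0008,0],[0.02,0,-0.0008,0]],
])

```text
time_s: 24.75
eef_pos: [0.501, -0.2015, -0.0]
orientation: [[0.995, -0.095, 0.001], [-0.095, -0.995, 0.0], [0.001, -0.0, -1.0]]
contact_force: [1.3, 0.8, 0.6]
gripper_width: 0.506
grip_force: 63.7
```

Request:
carry_out([
  [[0.003,0,0,0],[0.006,0,0,0],[0.01,0,0,0],[0.014,0,0,0],[0.018,0,0,0],[0.022,0,0,0],[0.025,0,0,0],[0.025,0,0,0]],
])

```text
time_s: 25.75
eef_pos: [0.5259, -0.2039, -0.0]
orientation: [[0.995, -0.095, 0.001], [-0.095, -0.995, -0.0], [0.001, -0.0, -1.0]]
contact_force: [0.8, -0.2, 0.6]
gripper_width: 0.504
grip_force: 63.6
```

Request:
carry_out([
  [[0.002,0,0,0],[0.004,0,0,0],[0.006,0,0,0],[0.008,0,0,0],[0.01,0,0,0],[0.012,0,0,0],[0.014,0,0,0],[0.014,0,0,0]],
])

```text
time_s: 26.75
eef_pos: [0.537, -0.2051, 0.0]
orientation: [[0.995, -0.096, -0.004], [-0.096, -0.995, 0.001], [-0.004, -0.0, -1.0]]
contact_force: [-6.0, 0.6, 6.0]
gripper_width: 0.504
grip_force: 64.2
```

Request:
carry_out([
  [[0.001,0,0,0],[0.002,0,0,0],[0.003,0,0,0],[0.004,0,0,0],[0.005,0,0,0],[0.006,0,0,0],[0.007,0,0,0],[0.007,0,0,0]],
])

```text
time_s: 27.75
eef_pos: [0.5426, -0.2056, 0.0001]
orientation: [[0.995, -0.096, -0.007], [-0.096, -0.995, 0.001], [-0.007, -0.0, -1.0]]
contact_force: [-7.4, 1.6, 10.5]
gripper_width: 0.506
grip_force: 64.5
```

Request:
carry_out([
  [[0.001,0,-0.0004,0],[0.002,0,-0.0004,0],[0.003,0,-0.0004,0],[0.004,0,-0.0004,0],[0.005,0,-0.0004,0],[0.006,0,-0.0004,0],[0.006,0,-0.0004,0],[0.006,0,-0.0004,0]],
])

```text
time_s: 28.75
eef_pos: [0.5488, -0.2062, 0.0001]
orientation: [[0.995, -0.096, -0.007], [-0.096, -0.995, 0.001], [-0.007, -0.0, -1.0]]
contact_force: [-5.4, 2.0, 6.1]
gripper_width: 0.505
grip_force: 64.5
```

Request:
carry_out([
  [[0.001,0,0,0],[0.002,0,0,0],[0.0025,0,0,0],[0.003,0,0,0],[0.0035,0,0,0],[0.004,0,0,0],[0.004,0,0,0],[0.004,0,0,0]],
])

```text
time_s: 29.75
eef_pos: [0.5531, -0.2066, 0.0001]
orientation: [[0.995, -0.096, -0.006], [-0.096, -0.995, 0.001], [-0.006, -0.0, -1.0]]
contact_force: [-7.2, 1.3, 6.8]
gripper_width: 0.509
grip_force: 64.2
```

Request:
carry_out([
  [[0.0005,0,0,0],[0.001,0,0,0],[0.0015,0,0,0],[0.002,0,0,0],[0.0025,0,0,0],[0.003,0,0,0],[0.003,0,0,0],[0.003,0,0,0]],
])

```text
time_s: 30.75
eef_pos: [0.5556, -0.2068, 0.0001]
orientation: [[0.995, -0.096, -0.007], [-0.096, -0.995, 0.001], [-0.007, -0.0, -1.0]]
contact_force: [-7.5, 2.0, 7.8]
gripper_width: 0.508
grip_force: 64.3
```

Request:
carry_out([
  [[0.0005,0,0,0],[0.001,0,0,0],[0.0015,0,0,0],[0.002,0,0,0],[0.0025,0,0,0],[0.003,0,0,0],[0.003,0,0,0],[0.003,0,0,0]],
])

```text
time_s: 31.75
eef_pos: [0.5555, -0.2068, 0.0002]
orientation: [[0.995, -0.095, -0.013], [-0.095, -0.995, 0.002], [-0.014, -0.0, -1.0]]
contact_force: [-13.6, 2.1, 13.9]
gripper_width: 0.506
grip_force: 65.2
```

Request:
carry_out([
  [[0.0005,0,-0.0003,0],[0.001,0,-0.0003,0],[0.0015,0,-0.0003,0],[0.0015,0,-0.0003,0],[0.002,0,-0.0003,0],[0.002,0,-0.0003,0],[0.002,0,-0.0003,0],[0.002,0,-0.0003,0]],
])

```text
time_s: 32.75
eef_pos: [0.5553, -0.2069, 0.0003]
orientation: [[0.995, -0.096, -0.018], [-0.095, -0.995, 0.002], [-0.018, -0.0, -1.0]]
contact_force: [-17.3, 2.6, 17.6]
gripper_width: 0.504
grip_force: 65.6
```

The force is rising with no motion, so this is the solid stop. To test the catch, I'll draw back gently.

Request:
carry_out([
  [[-0.001,0,0,0],[-0.003,0,0,0],[-0.005,0,0,0],[-0.006,0,0,0],[-0.007,0,0,0],[-0.008,0,0,0],[-0.009,0,0,0],[-0.009,0,0,0]],
])

```text
time_s: 33.75
eef_pos: [0.5539, -0.2066, 0.0001]
orientation: [[0.995, -0.095, -0.002], [-0.095, -0.995, 0.0], [-0.002, -0.0, -1.0]]
contact_force: [-4.9, 0.3, 1.1]
gripper_width: 0.503
grip_force: 63.8
```

Request:
carry_out([
  [[-0.0005,0,0,0],[-0.001,0,0,0],[-0.0015,0,0,0],[-0.002,0,0,0],[-0.0025,0,0,0],[-0.003,0,0,0],[-0.003,0,0,0],[-0.003,0,0,0]],
])

```text
time_s: 34.75
eef_pos: [0.553, -0.2065, 0.001]
orientation: [[0.995, -0.095, 0.002], [-0.095, -0.995, -0.0], [0.002, -0.0, -1.0]]
contact_force: [0.1, -0.8, -5.1]
gripper_width: 0.504
grip_force: 62.8
```

Request:
carry_out([
  [[-0.0005,0,0.0005,0],[-0.001,0,0.0005,0],[-0.0015,0,0.0005,0],[-0.002,0,0.0005,0],[-0.002,0,0.0005,0],[-0.002,0,0.0005,0],[-0.002,0,0.0005,0],[-0.002,0,0.0005,0]],
])

```text
time_s: 35.75
eef_pos: [0.5528, -0.2065, 0.0012]
orientation: [[0.995, -0.095, 0.005], [-0.095, -0.995, -0.001], [0.005, 0.0, -1.0]]
contact_force: [5.2, -0.7, -6.3]
gripper_width: 0.506
grip_force: 62.8
```

The catch holds against a 5 N pull. I'll relax the arm, open, and lift away.

Request:
carry_out([
  [[0.001,0,0,0],[0.002,0,0,0],[0.002,0,0,0],[0.002,0,0,0],[0.002,0,0,0],[0.002,0,0,0],[0.002,0,0,0],[0.002,0,0,0]],
])

```text
time_s: 36.75
eef_pos: [0.5527, -0.2066, 0.0005]
orientation: [[0.995, -0.095, 0.001], [-0.095, -0.995, -0.0], [0.001, 0.0, -1.0]]
contact_force: [3.9, -0.1, 0.7]
gripper_width: 0.503
grip_force: 63.4
```

Request:
carry_out([
  [[0,0,0,0],[0,0,0,0],[0,0,0,0],[0,0,0,0],[0,0,0,0],[0,0,0,0],[0,0,-0.005,0],[0,0,-0.01,0]],
], grip=0)

```text
time_s: 37.75
eef_pos: [0.5522, -0.2065, 0.0106]
orientation: [[0.995, -0.095, 0.0], [-0.095, -0.995, -0.0], [0.0, 0.0, -1.0]]
contact_force: [-1.1, -0.5, 0.0]
gripper_width: 0.998
grip_force: 0.0
```

Request:
carry_out([
  [[0,0,-0.02,0],[0,0,-0.05,0],[0,0,-0.09,0],[0,0,-0.13,0],[0,0,-0.16,0],[-0.02,0,-0.18,0],[-0.03,0,-0.18,0],[-0.03,0,-0.18,0]],
])

```text
time_s: 38.75
eef_pos: [0.5211, -0.2037, 0.19]
orientation: [[0.995, -0.096, -0.001], [-0.096, -0.995, -0.0], [-0.001, 0.0, -1.0]]
contact_force: [-0.8, -0.4, -0.8]
gripper_width: 0.998
grip_force: 0.0
```

```bash
python3 - <<'E'
from h import *
s=ctrl.sense();i=imaging.snapshot('wrist');cv2.imwrite('pics/w8.png',i)
for c in blue(i,200):
    r=cv2.boundingRect(c);q=cv2.minAreaRect(c);print(r,q)
    if r[2]<500: print(np.array([atz(wray(p,s),.062)[:2] for p in((r[0],r[1]),(r[0]+r[2],r[1]),(r[0],r[1]+r[3]),(r[0]+r[2],r[1]+r[3]))]))
h=cv2.cvtColor(i,cv2.COLOR_BGR2HSV);m=cv2.inRange(h,(50,120,90),(75,255,255));n,l,st,ce=cv2.connectedComponentsWithStats(m);print([(ce[k],atz(wray(ce[k],s),.062)[:2]) for k in range(1,n) if st[k,4]>3])
print(s['eef_pos'],s['contact_force'],s['time_s'])
E
```

```text
(237, 91, 89, 101) ((280.6310119628906, 141.3009796142578), (99.65208435058594, 88.03352355957031), 89.19306945800781)
[[ 0.599  -0.1775]
 [ 0.5924 -0.246 ]
 [ 0.518  -0.1667]
 [ 0.5108 -0.2412]]
[(array([280.6,  88.2]), array([ 0.5977, -0.2113])), (array([281., 142.]), array([ 0.5562, -0.2076])), (array([280.913 , 151.7826]), array([ 0.5483, -0.2067]))]
[ 0.5211 -0.2037  0.19  ] [-0.8157 -0.3907 -0.8286] 38.75
```

The pack is still at x≈0.553, where I released it; unlatched, it would have been pushed back over 20 mm. Handing in.

```bash
python3 -c "
from workcell import workorder
print(workorder.job_done())"
```

```text
the job is handed in; nothing more can be done
None
```

I slid the pack off the charger and pushed it into the lamp until its catch held against a 5 N pull. It stayed put once released, and I handed the job in at about 39 s; no verdict came back. My estimate puts it 9 to 12 mm short of nominal home against the 11 mm limit, within camera error of that limit.

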